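# Roll the menu strips flush on the slanted light box, then test its lamp

## Task

New strips lie loose in both columns of the slanted menu light box: take the press roller from its blue holster and roll it along each column with steady, firm pressure, without bottoming its spring or pressing with the fingers, until every strip is snapped down flush. Then drop the roller back into its holster, pull the lamp knob right out to switch the light on for a check, and push it fully in again. Leave the other things on the counter where they stand.

Things in the scene. Friction and masses are not known exactly. Their poses are not given: they have to be found in the camera images.
- roller_grip (a point): Centre of the press roller's wooden handle: square, 24 mm wide, 62 mm long, red band near its end. z runs along the handle, away from the drum; y is the drum's axis. The drum's rolling surface is 111 mm below this point along -z. The handle's lower end is 31 mm below this point; a steel ferrule, 22 mm wide, follows.
- roller: The same press roller with hood and drum, 0.38 kg; origin at the drum's rolling surface, axes as roller_grip. Steel hood 44 x 60 mm (x, y), reaching 52 mm up from the origin, over a black rubber drum. A spring between handle and hood lets the handle sink up to 12 mm along z: about 7 N to start, 18 N at its stop. It starts in the blue holster.
- roller_drum (a joint): Turn of the roller's drum (44 mm diameter, 50 mm wide) about its axis, rad; free and without limit.
- rest_pocket: Blue slanted holster of the roller, fixed, leaning away from the robot, open on top; z, along which the roller goes in and out, leans 0.5 rad. Origin on the pocket's floor, x uphill to the back. Inside: x -25 to +31, y -36 to +36 mm; walls 56 mm high in front (-x), 40 sides, 26 back. The parked roller leans on the front wall, handle centre at (-3, 0, 111) mm, y along the pocket's y (either way round).
- face: Slanted front of the menu light box, 222 mm (x) by 206 mm (y), fixed, leaning 0.4 rad from level towards the robot. Origin in its middle at the level of flush strips; x up the slope, y left, z out of the face. Below the strips (x -111 to -57 mm) and above them (93 to 111 mm) the frame is flat at the flush level. The box is 32 mm thick, on a 206 mm wide tube stand; its lower edge is about 75 mm above the counter.
- strip_bed: Two columns of five plastic strips on the light box, from face x = -57 to +93 mm (same frame as face): wide left column y = -13 to +91 mm (centre +39), narrow right column y = -91 to -23 mm (centre -57). Aluminium bars beside the columns stand 7 mm above the flush level.
- lamp_knob (a joint): Push-pull switch of the light box's lamp: 0 m fully in (off), 0.012 m pulled out to its stop (on). It moves along the face's z, takes about 4 N, and stays where it is left.
- knob_grip (a point): Centre of the knob's black head (orange spot on top), 26 mm diameter and 21 mm long along z; in the lower right part of the frame at face x = -84 mm, y = -57 mm; pushed in, this point stands 21 mm above the face and its top 32 mm. z out of the face.
- strip_l1 (a joint): Menu strip 1 of 5 in the left column, counted from the bottom; 101 x 29 mm, centre at face x = -42 mm. 0 m: lies loose on its snap fasteners, 4 mm proud (starts up to 1 mm lower); 0.004 m: flush. About 5 N snaps it down; it stays.
- strip_l2 (a joint): Menu strip 2 of 5 in the left column, counted from the bottom; 101 x 29 mm, centre at face x = -12 mm. 0 m: lies loose on its snap fasteners, 4 mm proud (starts up to 1 mm lower); 0.004 m: flush. About 5 N snaps it down; it stays.
- strip_l3 (a joint): Menu strip 3 of 5 in the left column, counted from the bottom; 101 x 29 mm, centre at face x = 18 mm. 0 m: lies loose on its snap fasteners, 4 mm proud (starts up to 1 mm lower); 0.004 m: flush. About 5 N snaps it down; it stays.
- strip_l4 (a joint): Menu strip 4 of 5 in the left column, counted from the bottom; 101 x 29 mm, centre at face x = 48 mm. 0 m: lies loose on its snap fasteners, 4 mm proud (starts up to 1 mm lower); 0.004 m: flush. About 5 N snaps it down; it stays.
- strip_l5 (a joint): Menu strip 5 of 5 in the left column, counted from the bottom; 101 x 29 mm, centre at face x = 78 mm. 0 m: lies loose on its snap fasteners, 4 mm proud (starts up to 1 mm lower); 0.004 m: flush. About 5 N snaps it down; it stays.
- strip_r1 (a joint): Menu strip 1 of 5 in the right column, counted from the bottom; 65 x 29 mm, centre at face x = -42 mm. 0 m: lies loose on its snap fasteners, 4 mm proud (starts up to 1 mm lower); 0.004 m: flush. About 5 N snaps it down; it stays.
- strip_r2 (a joint): Menu strip 2 of 5 in the right column, counted from the bottom; 65 x 29 mm, centre at face x = -12 mm. 0 m: lies loose on its snap fasteners, 4 mm proud (starts up to 1 mm lower); 0.004 m: flush. About 5 N snaps it down; it stays.
- strip_r3 (a joint): Menu strip 3 of 5 in the right column, counted from the bottom; 65 x 29 mm, centre at face x = 18 mm. 0 m: lies loose on its snap fasteners, 4 mm proud (starts up to 1 mm lower); 0.004 m: flush. About 5 N snaps it down; it stays.
- strip_r4 (a joint): Menu strip 4 of 5 in the right column, counted from the bottom; 65 x 29 mm, centre at face x = 48 mm. 0 m: lies loose on its snap fasteners, 4 mm proud (starts up to 1 mm lower); 0.004 m: flush. About 5 N snaps it down; it stays.
- strip_r5 (a joint): Menu strip 5 of 5 in the right column, counted from the bottom; 65 x 29 mm, centre at face x = 78 mm. 0 m: lies loose on its snap fasteners, 4 mm proud (starts up to 1 mm lower); 0.004 m: flush. About 5 N snaps it down; it stays.
- pump_bottle: Bystander: white pump bottle, 110 x 98 x 233 mm, origin under its middle.
- jam_jar: Bystander: jam jar, 62 mm diameter, 85 mm high, origin under its middle.
- bell: Bystander: counter bell, 83 mm diameter, 62 mm high, origin under its middle.
- price_stand_a: Bystander: small black price stand, 47 x 88 x 58 mm, origin under its middle.
- price_stand_b: Bystander: small black price stand, 47 x 88 x 58 mm, origin under its middle.
- card_reader: Bystander: flat white card reader, 68 x 68 x 14 mm, origin under its middle.

How it is judged:
By the outcome, as a careful person would: the job done as asked, in the order asked, and still so for the second after the job is handed in, with the robot touching nothing.
It also fails if it takes over 70 s, if anything falls off the work surface, if the arm or the gripper's body presses on something with over 40 N, if the wrist force passes 120 N, or if a joint passes its speed limit or range.

## Robot

A 6-joint arm with a two-finger parallel gripper is mounted at the origin on a cart in front of the work surface, level with it; the furniture and walls round the work are solid. World frame = base frame: x ahead of the robot, y to its left, z up, the work surface at z = 0. Lengths are in m, angles in degrees, forces in N, time in s.
With the tool pointing down it reaches from about 0.4 to 0.825 m from the base axis. Payload 7 kg.
Tool frame: the origin (TCP) lies at the very end of the fingers, on their centre line; the grasp point (between the pads) lies 19 mm behind it; x points along the fingers, z is the direction in which the jaws open and shut, and the axes are right-handed (so a half turn about x gives the same grasp; the last joint's range is limited). The gripper opens to 88 mm and grips with 3 to 60 N. Pads are 19 mm wide; open, the fingers measure 130 mm over their backs; the gripper's body (78 mm by 193 mm) begins 47 mm behind the grasp point.
Start: joints at [-53.337, 20.546, 0.682, 0, -70.136, -16.507], TCP at [0.233, -0.634, 0.227] pointing down, gripper open.
Joint ranges: [-176.03, 176.03], [-82.01, 121.73], [-58.28, 71.71], [-173.87, 95.51], [-174.79, -0.11], [-173.66, 173.66]. Speed limits (degrees/s): [136.94, 136.94, 172.46, 180, 180, 180].

## Interface

Orientations are given as [roll, pitch, yaw] about the fixed x, y, z axes, in that order (R = Rz(yaw) Ry(pitch) Rx(roll)).
In Python, from plant import * gives the robot as it stands.
- The arm moves only by the tool arm_command, never from a script. Its argument "commands" is one flat list of numbers, 5 for each row, row after row: the shift along the tool's x, y, z in mm, then the turn about the tool's x in degrees, then the opening in per cent of the stroke, from 0 (shut) to 100 (fully open). A call has 1 to 5 rows; each row shifts and turns the pose as measured when the row begins, along the tool's axes as they then stand; what a row does not reach is not made up. A row lasts 1/8 s, in which the tool goes at most 62.5 mm and 10.7 degrees, less where a joint would pass 70% of its speed; a pose out of reach is approached as far as the arm can. A call is refused whole if a number of a shift passes 62.5 or a number of a turn 10.7, either way. A call with a gripper value outside its range is refused whole. The fingers move at their own pace and stop on an object; the grip force is fixed at half the most. Time passes only in rows, so rows that do not move let the fingers close. It gives the time, the measured TCP pose, the force and the opening at its end, in the units of the state.
- get_obs(): the state, without advancing time (a new reading comes with each control period).
- snapshot(name): name is "side" or "top"; returns a dict with "frame" (480x640x3 uint8, blue, green, red), "fov_y" (degrees; the focal length in pixels is half the picture's height over the tangent of half this angle, whatever the lens; pixels are square), "cx", "cy" (the principal point, pixels), "world_to_cam" (4x4, takes a point from world to camera coordinates). Camera axes: x right, y up, looking along -z (the intrinsics and any distortion apply to the point x, -y, -z); pixel columns grow to the right and rows downward; lengths in m; the calibration is good to about 2 mm. A picture is of the moment at which its call begins. There is no depth.
- close_job(): hands the job in, once; it reports no verdict.
The state is a dict: "clock": time; "joint_pos": joint angles; "qvel": joint speeds; "tau": joint torques, N m; "tool_pos": TCP position; "orientation": TCP orientation; "force": force on the tool from outside, world axes, zero at the start; "moment": the same for the moment, N m; "opening": finger opening in m.
Only numpy, scipy, OpenCV 4.12 (cv2) and the standard library are available. Lean on these libraries where they do the work, as an engineer would, in place of code of your own. Each camera call takes 0.05 s, during which the arm holds its last target. There are 200 camera calls.

## Working session

There is one attempt and no reset: what is moved stays moved. The work goes in short steps, Python scripts to look and compute and a tool call to move; the robot and the scene stay as the last step left them, time stands still between calls to the robot, and variables do not carry over. Pictures are saved under pics/ and viewed, about 8 in all and at most 12, crops included, and the job is handed in when it is done.

Besides the shell and the picture viewer there is one more tool, called after "Call:" by a JSON object that holds its "op" and its "data", one argument or row to a line. arm_command: Moves the arm, as the interface text tells. Its arguments: {"type":"object","properties":{"commands":{"type":"array"}},"required":["commands"]}

```bash
mkdir -p pics
cat > h.py <<'E'
from plant import *
import numpy as np, cv2
from scipy.spatial.transform import Rotation as R
def snap(n,f):
    s=snapshot(n); cv2.imwrite('pics/'+f+'.png',s['frame']); np.save('pics/'+f+'.npy',s,allow_pickle=True); return s
def load(f): return np.load('pics/'+f+'.npy',allow_pickle=True).item()
def K(s):
    f=240/np.tan(np.radians(s['fov_y']/2)); return f
def proj(s,P):
    P=np.atleast_2d(P); c=(s['world_to_cam']@np.c_[P,np.ones(len(P))].T).T
    f=K(s); return np.c_[s['cx']+f*c[:,0]/-c[:,2], s['cy']-f*c[:,1]/-c[:,2]]
def ray(s,u,v):
    f=K(s); d=np.array([(u-s['cx'])/f,-(v-s['cy'])/f,-1]); W=np.linalg.inv(s['world_to_cam'])
    d=W[:3,:3]@d; return W[:3,3],d/np.linalg.norm(d)
def onz(s,u,v,z):
    o,d=ray(s,u,v); return o+d*(z-o[2])/d[2]
def tri(a,b): # list of (s,u,v) two rays
    (o1,d1),(o2,d2)=ray(*a),ray(*b)
    t=np.linalg.lstsq(np.c_[d1,-d2],o2-o1,rcond=None)[0]
    p,q=o1+d1*t[0],o2+d2*t[1]; return (p+q)/2,np.linalg.norm(p-q)
E
python3 - <<'E'
from h import *
for n in('side','top'):
    s=snap(n,n+'0'); print({k:v for k,v in s.items() if k!='frame'})
o=get_obs(); print(o)
E
```

```text
{'fov_y': 48.53503759144547, 'cx': 320.3654000375676, 'cy': 234.80574679323885, 'world_to_cam': array([[-0.94411927, -0.32878291,  0.02325087,  0.49421773],
       [ 0.17209549, -0.4315603 ,  0.88551615, -0.20189555],
       [-0.28110842,  0.84003423,  0.46402645, -1.1916672 ],
       [ 0.        ,  0.        ,  0.        ,  1.        ]])}
{'fov_y': 46.88973041377849, 'cx': 317.00739412919427, 'cy': 239.18092667096352, 'world_to_cam': array([[-3.68058006e-03, -9.99992035e-01, -1.54370034e-03,
        -3.90168050e-02],
       [ 9.96330467e-01, -3.79909897e-03,  8.55053628e-02,
        -5.05086194e-01],
       [-8.55105465e-02, -1.22332634e-03,  9.96336514e-01,
        -1.62006555e+00],
       [ 0.00000000e+00,  0.00000000e+00,  0.00000000e+00,
         1.00000000e+00]])}
{'clock': 0.1, 'joint_pos': array([-5.33360353e+01,  2.05876238e+01,  6.38434742e-01, -1.74757423e-02,
       -7.01385412e+01, -1.65076279e+01]), 'qvel': array([ 0.00784657, -0.10530097,  0.05203434,  0.04308334, -0.09417525,
       -0.07434539]), 'tau': array([ 4.44035140e-04, -5.84162164e+01,  2.93753707e+01,  7.01552868e+00,
        1.01687363e-02, -7.44219960e-05]), 'tool_pos': array([ 0.23240994, -0.63323789,  0.22570945]), 'orientation': array([  5.90214627,  89.91074416, 116.05253315]), 'force': array([-0.46068772,  0.54413255,  0.29303617]), 'moment': array([-4.92233185e-02, -2.73517896e-05, -7.77156801e-04]), 'opening': 0.08773422237685322}
```

View pics/top0.png

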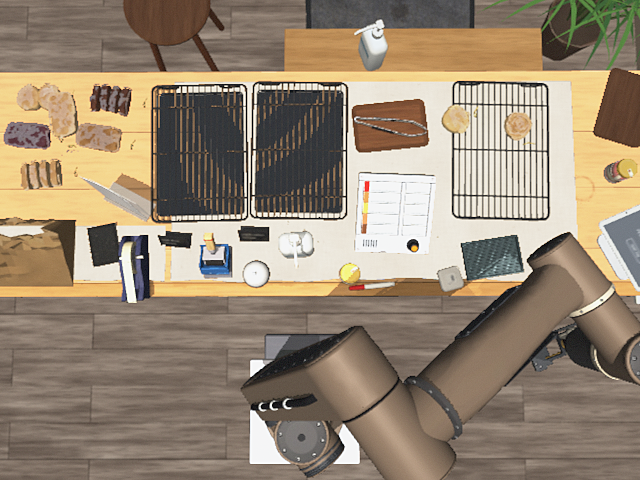

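View pics/side0.png

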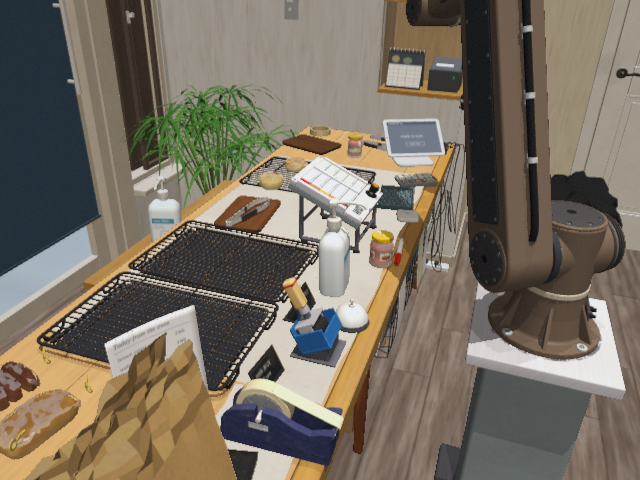

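The top view shows the light box around (395,212), holster with roller (213,255), pump bottle (295,243), bell (256,273), jar (350,273) and knob (413,246). The side view shows the roller handle (295,293), holster (315,330), box (337,188) and knob (375,187). I'll zoom in on these in one composite.

Run:
```python
from h import *
t,s=load('top0')['frame'],load('side0')['frame']
a=cv2.resize(t[165:265,345:445],(400,300*4//3)[:2],interpolation=cv2.INTER_CUBIC)
b=cv2.resize(t[220:290,180:280],(400,280),interpolation=cv2.INTER_CUBIC)
c=cv2.resize(s[140:240,290:390],(400,400),interpolation=cv2.INTER_CUBIC)
d=cv2.resize(s[270:370,280:380],(400,400),interpolation=cv2.INTER_CUBIC)
im=np.zeros((600,800,3),np.uint8)
im=np.vstack([np.hstack([cv2.resize(a,(400,300)) if 0 else a[:,:],c])])
im2=np.hstack([cv2.copyMakeBorder(b,0,120,0,0,cv2.BORDER_CONSTANT),d])
o=np.vstack([im,im2]); print(o.shape)
cv2.imwrite('pics/z1.png',cv2.resize(o,(600,600),interpolation=cv2.INTER_AREA))
```

```text
(800, 800, 3)
```

View pics/z1.png

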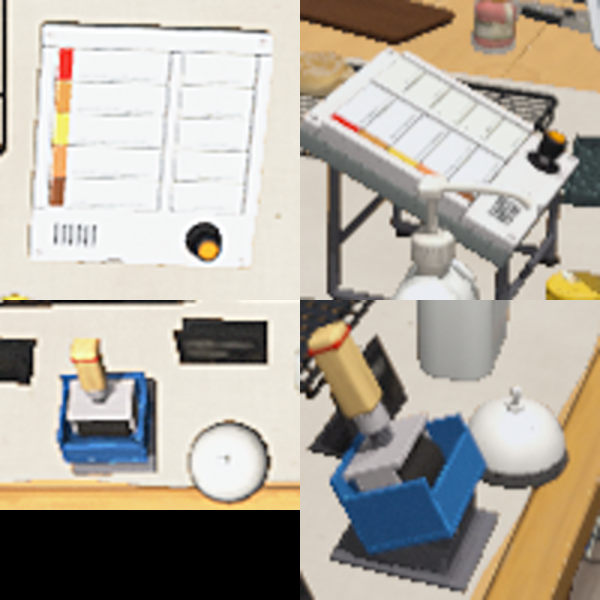

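The zoom (3x) shows the face corners clearly in both views. The knob's orange spot is at top ≈(414.7,248.3) and side ≈(375.3,185.7). The handle end is at top ≈(209,234.7) and side ≈(289.3,281.3).

Run:
```python
from h import *
t,s=load('top0'),load('side0')
print('cams',np.linalg.inv(t['world_to_cam'])[:3,3],np.linalg.inv(s['world_to_cam'])[:3,3])
A=lambda u,v:(345+u/3,165+v/3); B=lambda u,v:(180+u/3,220+(v-300)/3)
C=lambda u,v:(290+(u-300)/3,140+v/3); D=lambda u,v:(280+(u-300)/3,270+(v-300)/3)
def T(n,a,b):
    p,e=tri((t,*a),(s,*b)); print(n,p.round(4),round(e,4)); return p
# face corners: UL,UR,LR,LL
P=[T('UL',A(43,24),C(303,125)),T('UR',A(272,33),C(392,50)),T('LR',A(250,265),C(578,160)),T('LL',A(30,260),C(517,238))]
M=np.array([[.111,.103,0],[.111,-.103,0],[-.111,-.103,0],[-.111,.103,0]])
P=np.array(P); c=P.mean(0); U,S,V=np.linalg.svd((M-M.mean(0)).T@(P-c)); Rf=(V.T@np.diag([1,1,np.linalg.det(V.T@U.T)])@U.T)
print('c',c,'\n',Rf.round(3)); print('res',((P-c)-(Rf@M.T).T).round(4).tolist(), 'yaw from y axis',np.degrees(np.arctan2(-Rf[0,1],Rf[1,1])),'tilt',np.arctan2(Rf[2,0],np.hypot(*Rf[:2,0])))
def orange(f,box):
    x0,y0,x1,y1=box; h=cv2.cvtColor(f[y0:y1,x0:x1],cv2.COLOR_BGR2HSV); m=cv2.inRange(h,(10,150,150),(28,255,255)); yy,xx=np.nonzero(m); return xx.mean()+x0,yy.mean()+y0,len(xx)
a=orange(t['frame'],(405,240,425,256)); b=orange(s['frame'],(366,178,384,194)); print(a,b)
k=T('knobtop',a[:2],b[:2]); print('in face',Rf.T@(k-c))
e=T('hend',B(87,344),D(328,334)); l=T('hlow',B(93,388),D(368,402)); d=e-l; print('len',np.linalg.norm(d),d/np.linalg.norm(d))
# holster blue mask
for n,i in(('top',t),('side',s)):
    h=cv2.cvtColor(i['frame'],cv2.COLOR_BGR2HSV); m=cv2.inRange(h,(100,150,80),(115,255,255))
    q=m*0; x0,y0,x1,y1=(190,235,240,285) if n=='top' else (285,300,345,365); q[y0:y1,x0:x1]=m[y0:y1,x0:x1]
    yy,xx=np.nonzero(q); print(n,xx.min(),xx.max(),yy.min(),yy.max(), cv2.minAreaRect(np.c_[xx,yy].astype(np.int32)))
# pocket rim corners seen in both views: front-left, front-right top, back..
T('front L',B(62,443),D(340,487)); T('front R',B(152,440),D(460,415))
for n,uv,z in(('bell',B(230,460),.06),('bottle',(295,243),.2),('jar',(350,273),.085)): print(n,onz(t,*uv,z))
```

```text
cams [ 0.36455647 -0.04291724  1.65725781] [0.1663581  1.07640148 0.72025588]
UL [ 0.668  -0.1567  0.183 ] 0.0042
UR [ 0.6566 -0.3616  0.1888] 0.0067
LR [ 0.4558 -0.3536  0.1051] 0.0018
LL [ 0.4615 -0.1472  0.1123] 0.0005
c [ 0.56047059 -0.25477605  0.14730714] 
 [[ 0.934  0.042 -0.354]
 [-0.04   0.999  0.011]
 [ 0.354  0.004  0.935]]
res [[-0.0004, -0.0004, -0.0039], [-0.0033, 0.0005, 0.0025], [0.0033, -0.0004, -0.0025], [0.0004, 0.0002, 0.0039]] yaw from y axis -2.3822144464732946 tilt 0.3617274765500121
(np.float64(413.9032258064516), np.float64(248.06451612903226), 31) (np.float64(375.2), np.float64(185.0), 10)
knobtop [ 0.4687 -0.3058  0.1476] 0.0001
in face [-0.08359767 -0.0548288   0.03214871]
hend [0.5056 0.2538 0.1501] 0.0038
hlow [0.4719 0.2575 0.106 ] 0.0035
len 0.055579465662006874 [ 0.60722134 -0.06529592  0.79184512]
top 199 229 244 273 ((214.0, 258.5), (30.0, 29.0), 0.0)
side 290 341 309 354 ((316.19500732421875, 331.30108642578125), (38.987483978271484, 51.1421012878418), 78.11134338378906)
front L [0.4465 0.3014 0.0713] 0.0555
front R [0.4237 0.2065 0.0741] 0.0024
bell [0.40351563 0.13330875 0.06      ]
bottle [0.47972223 0.01704095 0.2       ]
jar [ 0.40286549 -0.13420896  0.085     ]
```

Run:
```python
from h import *
t,s=load('top0'),load('side0')
o=get_obs(); Rt=R.from_euler('xyz',o['orientation'],degrees=True).as_matrix(); print('tool axes cols\n',Rt.round(3)); print(o['tool_pos'],o['joint_pos'].round(1))
c=[]
for i,(x0,y0,x1,y1) in((t,(198,228,222,256)),(s,(278,272,312,312))):
    h=cv2.cvtColor(i['frame'][y0:y1,x0:x1],cv2.COLOR_BGR2HSV); m=cv2.inRange(h,(12,70,120),(28,255,255))
    n,L,st,ce=cv2.connectedComponentsWithStats(m); k=1+np.argmax(st[1:,4]); yy,xx=np.nonzero(L==k)
    print(st[k]+[x0,y0,0,0,0],ce[k]+[x0,y0]); c.append(ce[k]+[x0,y0])
print('handle',tri((t,*c[0]),(s,*c[1])))
h=cv2.cvtColor(t['frame'],cv2.COLOR_BGR2HSV); m=cv2.inRange(h,(100,150,80),(115,255,255))
bot=[(x,max(np.nonzero(m[235:285,x])[0])+235) for x in range(200,229) if m[235:285,x].any()]
print(bot)
```

```text
tool axes cols
 [[-0.001 -0.939 -0.344]
 [ 0.001 -0.344  0.939]
 [-1.     0.     0.002]]
[ 0.23240994 -0.63323789  0.22570945] [-53.3  20.6   0.6  -0.  -70.1 -16.5]
[205 241  10   9  74] [209.71621622 244.97297297]
[285 281  22  28 342] [296.26315789 295.74269006]
handle (array([0.4840188 , 0.2582641 , 0.12308775]), np.float64(0.0058672932848483845))
[(200, np.int64(268)), (201, np.int64(271)), (202, np.int64(273)), (203, np.int64(273)), (204, np.int64(273)), (205, np.int64(273)), (206, np.int64(273)), (207, np.int64(273)), (208, np.int64(273)), (209, np.int64(271)), (210, np.int64(271)), (211, np.int64(271)), (212, np.int64(273)), (213, np.int64(273)), (214, np.int64(273)), (215, np.int64(273)), (216, np.int64(273)), (217, np.int64(273)), (218, np.int64(273)), (219, np.int64(273)), (220, np.int64(273)), (221, np.int64(273)), (222, np.int64(273)), (223, np.int64(273)), (224, np.int64(272)), (225, np.int64(273)), (226, np.int64(273)), (227, np.int64(273)), (228, np.int64(273))]
```

```bash
cat >> h.py <<'E'
def tool():
    o=get_obs(); Rt=R.from_euler('xyz',o['orientation'],degrees=True).as_matrix()
    return o['tool_pos'],np.degrees(np.arctan2(Rt[1,2],Rt[0,2])),o
def face():
    y=np.radians(-2.4); return np.array([.5605,-.2548,.147]),R.from_euler('ZY',[y,-.4]).as_matrix()
def plan(wps,yaw,opening,step=60,tstep=10.7):
    """tool rows through waypoints; yaw = total change wanted (deg, ccw) spread from start"""
    p,psi,o=tool(); p=p.copy(); rows=[]; left=yaw
    for w in wps:
        while np.linalg.norm(w-p)>.0005 or (w is wps[-1] and abs(left)>.3):
            d=np.asarray(w)-p; L=np.linalg.norm(d)*1000
            if L>step: d=d*step/L
            a=np.radians(psi); z=np.array([np.cos(a),np.sin(a),0]); y=np.array([-np.sin(a),np.cos(a),0])
            t=np.clip(left,-tstep,tstep); rows.append([-d[2]*1e3,d@y*1e3,d@z*1e3,-t,opening]); p=p+d; psi+=t; left-=t
    rows=np.round(rows,1); print(psi)
    for i in range(0,len(rows),5): print(', '.join('%g'%v for v in rows[i:i+5].ravel()))
E
python3 - <<'E'
from h import *
print(tool()[:2])
plan([np.array(w) for w in([.3,-.6,.35],[.47,-.2,.37],[.48,.05,.36],[.487,.257,.3])],160,100)
E
```

```text
(array([ 0.23240994, -0.63323789,  0.22570945]), np.float64(110.15037977280149))
270.15037977280133
-51.3, -30.9, 3.3, -10.7, 100, -51.3, -31, -2.5, -10.7, 100, -21.7, -12.7, -3.5, -10.7, 100, -2.8, -58, 15.2, -10.7, 100, -2.8, -59.8, 4.2, -10.7, 100
-2.8, -59.5, -7, -10.7, 100, -2.8, -57.2, -17.9, -10.7, 100, -2.8, -52.9, -28.2, -10.7, 100, -2.8, -46.7, -37.5, -10.7, 100, -2.8, -38.9, -45.6, -10.7, 100
-0.7, -7.5, -13.1, -10.7, 100, 2.4, -38.4, -46, -10.7, 100, 2.4, -29.2, -52.4, -10.7, 100, 2.4, -19, -56.9, -10.7, 100, 2.4, -8.1, -59.4, -10.2, 100
0.4, 0.4, -10.4, -0, 100, 16.7, 2.1, -57.6, -0, 100, 16.7, 2.1, -57.6, -0, 100, 16.7, 2.1, -57.6, -0, 100, 9.9, 1.2, -34.2, -0, 100
```

Call:
{"op": "arm_command", "data": {
  "commands": [-51,-31,3,-10.7,100,-51,-31,-2.5,-10.7,100,-22,-13,-3.5,-10.7,100,-3,-58,15,-10.7,100,-3,-60,4,-10.7,100]
}}

```text
clock: 0.72
tool_pos: [0.348, -0.4876, 0.3545]
orientation: [-40.6, 89.4, 123.5]
force: [0.7, 0.0, 0.7]
opening: 0.0878
```

Call:
{"op": "arm_command", "data": {
  "commands": [-3,-60,-7,-10.7,100,-3,-57,-18,-10.7,100,-3,-53,-28,-10.7,100,-3,-47,-38,-10.7,100,-3,-39,-46,-10.7,100]
}}

```text
clock: 1.35
tool_pos: [0.4645, -0.2003, 0.3705]
orientation: [-93.4, 89.3, 124.5]
force: [1.5, 0.1, 0.0]
opening: 0.0868
```

Call:
{"op": "arm_command", "data": {
  "commands": [-1,-8,-13,-10.7,100,2,-38,-46,-10.7,100,2,-29,-52,-10.7,100,2,-19,-57,-10.7,100,2,-8,-59,-10,100]
}}

```text
clock: 1.98
tool_pos: [0.476, 0.0612, 0.3649]
orientation: [-142.6, 89.2, 128.6]
force: [1.3, -0.3, -0.0]
opening: 0.0875
```

Run:
```python
from h import *
p,psi,o=tool(); print(p,psi)
plan([np.array(w) for w in([.487,.257,.29],[.487,.257,.2])],270.0-psi%360,100,step=50)
```

```text
[0.47604114 0.06115644 0.36491904] -88.83227021732418
-89.99999999999997
17.8, 3.6, -46.6, 1.2, 100, 17.8, 2.6, -46.6, -0, 100, 17.8, 2.6, -46.6, -0, 100, 17.8, 2.6, -46.6, -0, 100, 3.6, 0.5, -9.3, -0, 100
50, 0, 0, -0, 100, 40, 0, 0, -0, 100
```

Call:
{"op": "arm_command", "data": {
  "commands": [18,4,-47,1,100,18,3,-47,0,100,18,3,-47,0,100,18,3,-47,0,100,20,0.5,-9,0,100]
}}

```text
clock: 2.6
tool_pos: [0.4852, 0.2695, 0.2728]
orientation: [-148.6, 89.2, 122.0]
force: [-0.7, 0.5, -0.5]
opening: 0.0875
```

Call:
{"op": "arm_command", "data": {
  "commands": [40,0,0,0,100,30,0,0,0,100,0,0,0,0,100]
}}

```text
clock: 2.98
tool_pos: [0.483, 0.2711, 0.1982]
orientation: [-128.2, 89.2, 142.5]
force: [0.3, 0.3, 1.2]
opening: 0.0876
```

Run:
```python
from h import *
t,s=snap('top','top1'),snap('side','side1'); p,psi,o=tool(); print(p,psi)
a=cv2.resize(t['frame'][200:300,150:250],(400,400),interpolation=cv2.INTER_CUBIC)
b=cv2.resize(s['frame'][220:370,240:390],(400,400),interpolation=cv2.INTER_CUBIC)
cv2.imwrite('pics/z2.png',np.hstack([a,b]))
```

```text
[0.48451936 0.27204697 0.201051  ] -89.28161416607148
```

View pics/z2.png

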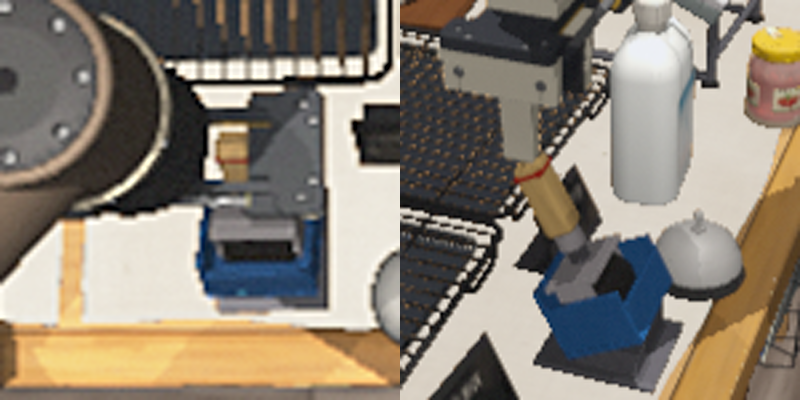

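Call:
{"op": "arm_command", "data": {
  "commands": [0,2,15,0.5,100,40,1,0,0,100,40,0,0,0,100,12,0,0,0,100,0,0,0,0,100]
}}

```text
clock: 3.7
tool_pos: [0.4921, 0.2583, 0.1156]
orientation: [171.1, 88.8, 81.3]
force: [-0.5, -0.3, 1.0]
opening: 0.0876
```

Run:
```python
from h import *
t,s=snap('top','top2'),snap('side','side2'); p,psi,o=tool(); print(p,psi)
b=cv2.resize(s['frame'][240:340,250:350],(500,500),interpolation=cv2.INTER_CUBIC)
print((proj(s,p)-[250,240])*5,(proj(s,p+[0,0,.019])-[250,240])*5)
cv2.imwrite('pics/z3.png',b)
```

```text
[0.49247396 0.25894193 0.11643763] -89.85487085940481
[[218.14454237 290.31301644]] [[218.14192296 250.3082819 ]]
```

View pics/z3.png

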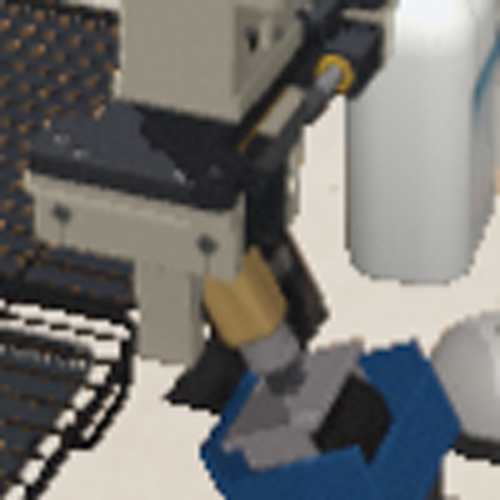

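The fingers straddle the handle; the grasp point is about 8 mm above its centre along the axis. I'll lower slightly and close.

Call:
{"op": "arm_command", "data": {
  "commands": [6,-4,0,0,100,0,0,0,0,30,0,0,0,0,10,0,0,0,0,0,0,0,0,0,0]
}}

```text
clock: 4.42
tool_pos: [0.4894, 0.2604, 0.1131]
orientation: [162.2, 88.5, 72.4]
force: [-1.1, 1.3, 0.7]
opening: 0.053
```

Call:
{"op": "arm_command", "data": {
  "commands": [0,0,0,0,0,0,0,0,0,0]
}}

```text
clock: 4.68
tool_pos: [0.4894, 0.2604, 0.1131]
orientation: [162.4, 88.5, 72.6]
force: [-0.4, -0.9, 0.6]
opening: 0.0332
```

Call:
{"op": "arm_command", "data": {
  "commands": [4,-1.5,0,0,0,0,0,0,0,0,0,0,0,0,0]
}}

```text
clock: 5.05
tool_pos: [0.4888, 0.2594, 0.11]
orientation: [157.2, 88.6, 67.5]
force: [0.1, -0.5, 3.3]
opening: 0.0243
```

Call:
{"op": "arm_command", "data": {
  "commands": [-9,5,0,0,0,-18,10,0,0,0,-26,14.5,0,0,0,-35,19,0,0,0,-40,10,0,0,0]
}}

```text
clock: 5.68
tool_pos: [0.5443, 0.2551, 0.2362]
orientation: [-173.3, 89.0, 96.9]
force: [-0.0, -0.0, -5.1]
opening: 0.024
```

Run:
```python
from h import *
s=snap('side','side3'); p,psi,o=tool(); print(p,psi,o['force'],o['moment'],o['joint_pos'].round(1)); print(R.from_euler('xyz',o['orientation'],degrees=True).as_matrix().round(3))
cv2.imwrite('pics/z4.png',cv2.resize(s['frame'][170:370,220:420],(600,600),interpolation=cv2.INTER_CUBIC))
```

```text
[0.54765995 0.25606783 0.24272014] -89.7167434170799 [6.58109429 2.1385876  2.24658102] [ 0.50339255 -1.87192683 -0.08500705] [ 43.1  12.9  -7.6  -0.7 -68.4  47.4]
[[ 0.006  1.     0.005]
 [ 0.021  0.005 -1.   ]
 [-1.     0.006 -0.021]]
```

View pics/z4.png

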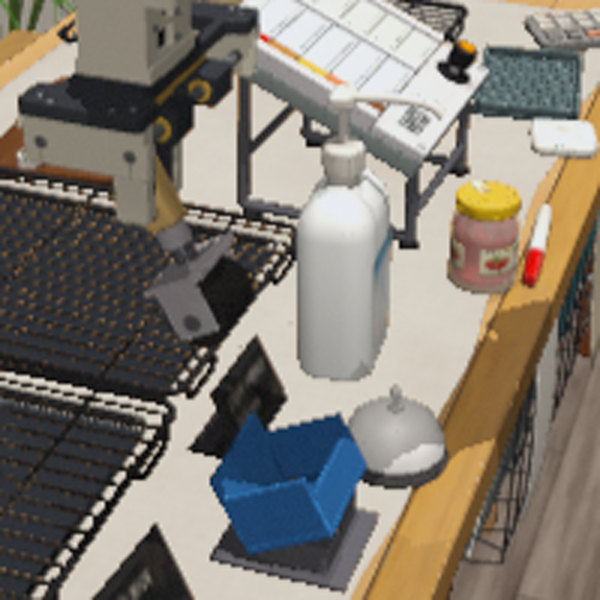

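```bash
cat >> h.py <<'E'
OFF=np.array([.0446,0,-.0627])  # TCP -> drum centre, in yaw -2.4 frame
def tcp_for(fx,fy,h):
    c,F=face(); return c+F@np.array([fx,fy,.022+h])-R.from_euler('z',-2.4,degrees=True).apply(OFF)
def where(p):
    c,F=face(); return F.T@(p+R.from_euler('z',-2.4,degrees=True).apply(OFF)-c)-[0,0,.022]
E
python3 - <<'E'
from h import *
print(tcp_for(-.085,.039,.05),tcp_for(.1,-.057,.05))
p,psi,o=tool()
plan([np.array(w) for w in([.55,.24,.38],[.56,.0,.39],[.53,-.15,.37],tcp_for(-.082,.039,.08))],-92.4-180-psi,0,step=55)
E
```

```text
[ 0.41133724 -0.20951399  0.24291583] [ 0.57756399 -0.31256524  0.31495823]
-272.39999999999986
-54.6, 0.9, 6.4, 10.7, 0, -54.6, 2.1, 6.1, 10.7, 0, -28, 1.6, 2.9, 10.7, 0, -2.3, 30.9, 45.4, 10.7, 0, -2.3, 38.8, 38.9, 10.7, 0
-2.3, 45.3, 31, 10.7, 0, -2.3, 50.3, 22.1, 10.7, 0, -0.8, 19.9, 4.6, 10.7, 0, 7.1, 52.4, 15, 10.7, 0, 7.1, 54.3, 5, 10.7, 0
5.7, 43.7, -4.1, 10.7, 0, 31.5, 35.7, 27.6, 10.7, 0, 31.5, 40.2, 20.5, 10.7, 0, 31.5, 43.3, 12.7, 10.7, 0, 3.8, 5.4, 0.5, 10.7, 0
-0, 0, 0, 10.7, 0, -0, 0, 0, 10.7, 0, -0, 0, 0, 0.8, 0
```

Call:
{"op": "arm_command", "data": {
  "commands": [-54,1,6,10.7,0,-54,2,6,10.7,0,-28,2,3,10.7,0,-2,31,45,10.7,0,-2,39,39,10.7,0]
}}

```text
clock: 6.35
tool_pos: [0.5535, 0.1282, 0.3823]
orientation: [-130.1, 88.8, 86.3]
force: [1.4, 0.2, -3.5]
opening: 0.0238
```

Call:
{"op": "arm_command", "data": {
  "commands": [-2,45,31,10.7,0,-2,50,22,10.7,0,-1,20,5,10.7,0,7,52,15,10.7,0,0,54,5,10.7,0]
}}

```text
clock: 6.98
tool_pos: [0.5326, -0.1141, 0.3724]
orientation: [-65.7, 88.6, 96.9]
force: [1.2, -0.1, -4.5]
opening: 0.0241
```

Run:
```python
from h import *
p,psi,o=tool(); print(p,psi,o['joint_pos'].round(1),where(p))
plan([np.array(w) for w in([.5,-.18,.38],tcp_for(-.08,.039,.08),tcp_for(-.08,.039,.03))],-92.4-180-(psi-360 if psi>0 else psi),0,step=25)
```

```text
[ 0.53264153 -0.1141002   0.37237106] 162.59390652536345 [  7.5   5.   -0.4  -1.4 -84.6 -24.8] [0.07336278 0.13940979 0.1235954 ]
87.60000000000005
-2.6, 24.6, 3.9, 10.7, 0, -2.6, 24.9, -0.8, 10.7, 0, -2.5, 23.2, -5.1, 10.7, 0, 18.3, 15.6, 6.8, 10.7, 0, 18.3, 16.6, 3.8, 10.7, 0
18.3, 17, 0.6, 10.7, 0, 18.3, 16.8, -2.5, 10.7, 0, 18.3, 16.1, -5.6, 0.1, 0, 16, 14.1, -4.9, -0, 0, 23, -9.7, -0, -0, 0
23, -9.7, -0, -0, 0
```

Call:
{"op": "arm_command", "data": {
  "commands": [-3,25,4,10.7,0,-3,25,-1,10.7,0,-3,23,-5,10.7,0,18,15.5,7,10.7,0,18,16.5,4,10.7,0]
}}

```text
clock: 7.6
tool_pos: [0.4635, -0.194, 0.3409]
orientation: [-4.7, 88.4, 104.1]
force: [0.8, 0.5, -3.9]
opening: 0.0236
```

Call:
{"op": "arm_command", "data": {
  "commands": [18,17,0.5,10.7,0,18,17,-2.5,10.7,0,18,16,-5.5,0,0,16,14,-5,0,0,0,0,0,0,0]
}}

```text
clock: 8.22
tool_pos: [0.3942, -0.2103, 0.2654]
orientation: [24.6, 88.0, 111.7]
force: [0.1, -0.5, -3.7]
opening: 0.0241
```

Run:
```python
from h import *
s=snap('side','side5'); p,psi,o=tool(); print(p,psi,o['force'],o['moment'],where(p)); print(R.from_euler('xyz',o['orientation'],degrees=True).as_matrix().round(3))
plan([tcp_for(-.08,.039,.03)],87.6-psi,0,step=25)
cv2.imwrite('pics/z5.png',cv2.resize(s['frame'][90:240,250:450],(800,600),interpolation=cv2.INTER_CUBIC))
```

```text
[ 0.39527719 -0.21043101  0.26625838] 87.08650289717447 [-0.08828244  0.11624958 -3.50982893] [-0.1852445   0.04436114 -0.00384226] [-0.09065392  0.03741125  0.07773355]
[[-0.011 -0.999  0.051]
 [ 0.031  0.05   0.998]
 [-0.999  0.013  0.03 ]]
87.6
20.3, -14.5, 0.9, -0.5, 0, 19.5, -13.9, 0.8, -0, 0
```

View pics/z5.png

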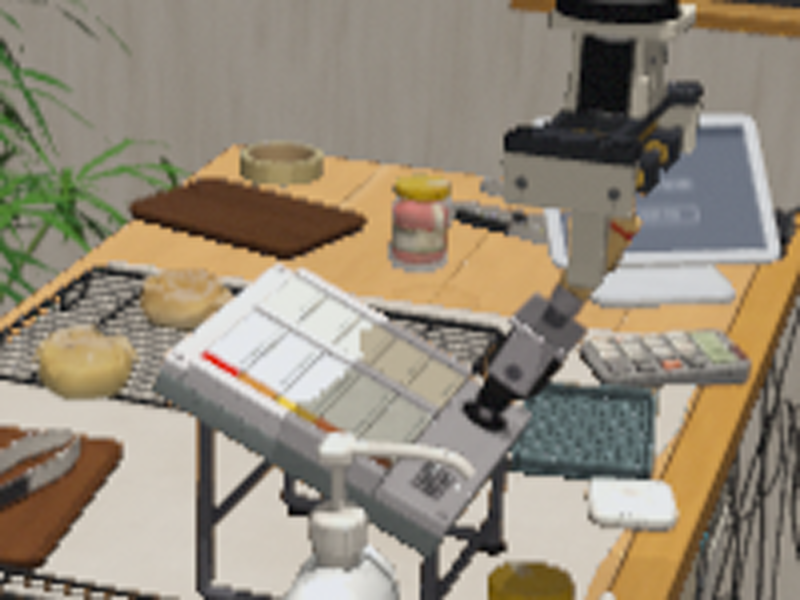

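Call:
{"op": "arm_command", "data": {
  "commands": [20,-14.5,1,-0.5,0,20,-14,1,0,0,8,-3.5,0,0,0,4,-1.5,0,0,0,0,0,0,0,0]
}}

```text
clock: 8.9
tool_pos: [0.4331, -0.2084, 0.2163]
orientation: [12.5, 88.3, 100.2]
force: [-0.3, 0.1, -4.2]
opening: 0.0237
```

```bash
cat > st.py <<'E'
from h import *
p,psi,o=tool(); c,F=face(); g=np.array([0,0,-3.7]); print('t',o['clock'],'psi',psi.round(2),'face mm',(where(p)*1e3).round(1),'F face',(F.T@(o['force']-g)).round(1),'M',o['moment'].round(2))
E
python3 st.py
```

```text
t 8.9 psi 87.67 face mm [-75.4  41.   17. ] F face [-0.4  0.1 -0.3] M [-0.13  0.09 -0.01]
```

Call:
{"op": "arm_command", "data": {
  "commands": [10,1,-1,0,0,3,-1,0,0,0,0,0,0,0,0]
}}

```text
clock: 9.28
tool_pos: [0.4329, -0.2092, 0.2036]
orientation: [9.1, 88.3, 96.8]
force: [-0.6, 0.1, -3.9]
opening: 0.0238
```

```bash
python3 st.py
```

```text
t 9.275 psi 87.67 face mm [-80.5  40.2   5.4] F face [-0.7  0.1  0.1] M [-0.13  0.05 -0.01]
```

Call:
{"op": "arm_command", "data": {
  "commands": [2,-1,0,0,0,0,0,0,0,0]
}}

```text
clock: 9.52
tool_pos: [0.434, -0.2093, 0.2018]
orientation: [8.2, 88.3, 95.9]
force: [-0.2, 0.1, -4.2]
opening: 0.0238
```

```bash
python3 st.py
```

```text
t 9.525 psi 87.66 face mm [-80.1  40.2   3.3] F face [-0.4  0.1 -0.4] M [-0.14  0.15 -0.02]
```

Call:
{"op": "arm_command", "data": {
  "commands": [2,-1,0,0,0,2,-1,0,0,0,0,0,0,0,0]
}}

```text
clock: 9.9
tool_pos: [0.4361, -0.2093, 0.1985]
orientation: [8.0, 88.3, 95.7]
force: [-2.6, 2.2, 1.6]
opening: 0.0239
```

```bash
python3 st.py
```

```text
t 9.9 psi 87.69 face mm [-79.5  40.2  -0.5] F face [-0.4  2.1  5.9] M [0.55 0.87 0.08]
```

Call:
{"op": "arm_command", "data": {
  "commands": [2,-1,0,0,0,0,0,0,0,0]
}}

```text
clock: 10.15
tool_pos: [0.437, -0.2094, 0.1977]
orientation: [7.1, 88.3, 94.8]
force: [-4.6, 3.4, 6.7]
opening: 0.024
```

```bash
python3 st.py
```

```text
t 10.15 psi 87.72 face mm [-79.   40.2  -1.6] F face [-0.4  3.2 11.5] M [1.   1.68 0.09]
```

Call:
{"op": "arm_command", "data": {
  "commands": [-3.7,-9.2,0,0,0,-3.7,-9.2,0,0,0,-3.7,-9.2,0,0,0]
}}

```text
clock: 10.52
tool_pos: [0.4627, -0.2109, 0.2098]
orientation: [13.6, 88.3, 101.3]
force: [-2.8, 0.7, -0.1]
opening: 0.0238
```

```bash
python3 st.py
```

```text
t 10.525 psi 87.71 face mm [-50.6  39.8  -0.5] F face [-1.2  0.6  4.5] M [0.03 0.98 0.03]
```

Call:
{"op": "arm_command", "data": {
  "commands": [2.5,-1,0,0,0,2,-1,0,0,0,0,0,0,0,0]
}}

```text
clock: 10.9
tool_pos: [0.4658, -0.2111, 0.2076]
orientation: [8.8, 88.4, 96.5]
force: [-5.1, 3.4, 8.4]
opening: 0.0239
```

```bash
python3 st.py
```

```text
t 10.9 psi 87.77 face mm [-48.6  39.7  -3.8] F face [-0.1  3.1 13.2] M [1.16 1.85 0.1 ]
```

Call:
{"op": "arm_command", "data": {
  "commands": [-3.1,-9.5,0,0,0,-3.1,-9.5,0,0,0,-3.1,-9.5,0,0,0]
}}

```text
clock: 11.28
tool_pos: [0.4922, -0.2128, 0.2186]
orientation: [15.0, 88.4, 102.8]
force: [-5.6, 3.4, 7.2]
opening: 0.024
```

```bash
python3 st.py
```

```text
t 11.275 psi 87.78 face mm [-19.9  39.1  -3.9] F face [-1.1  3.1 12.3] M [0.85 2.04 0.04]
```

Steady at about 12 N, so I'll continue with the same rate.

Call:
{"op": "arm_command", "data": {
  "commands": [-3.1,-9.5,0,0,0,-3.1,-9.5,0,0,0,-3.1,-9.5,0,0,0,-3.1,-9.5,0,0,0]
}}

```text
clock: 11.78
tool_pos: [0.5294, -0.2151, 0.2341]
orientation: [18.7, 88.5, 106.5]
force: [-5.9, 2.2, 7.0]
opening: 0.0236
```

```bash
python3 st.py
```

```text
t 11.775 psi 87.82 face mm [20.5 38.4 -4.1] F face [-1.4  1.9 12.2] M [1.06 2.11 0.02]
```

Call:
{"op": "arm_command", "data": {
  "commands": [-3.1,-9.5,0,0,0,-3.1,-9.5,0,0,0,-3.1,-9.5,0,0,0]
}}

```text
clock: 12.15
tool_pos: [0.5571, -0.2168, 0.2459]
orientation: [22.5, 88.5, 110.3]
force: [-4.5, 3.1, 7.4]
opening: 0.024
```

```bash
python3 st.py
```

```text
t 12.15 psi 87.85 face mm [50.5 37.9 -4.1] F face [ 0.   2.9 12. ] M [1.03 2.04 0.05]
```

Call:
{"op": "arm_command", "data": {
  "commands": [-3.1,-9.5,0,0,0,-3.1,-9.5,0,0,0,-3.1,-9.5,0,0,0,-3.1,-9.5,0,0,0]
}}

```text
clock: 12.65
tool_pos: [0.5946, -0.2189, 0.2622]
orientation: [24.3, 88.6, 112.2]
force: [-5.3, 3.0, 8.0]
opening: 0.0239
```

```bash
python3 st.py
```

```text
t 12.65 psi 87.9 face mm [91.6 37.3 -3.7] F face [-0.5  2.7 12.9] M [0.96 1.99 0.01]
```

Call:
{"op": "arm_command", "data": {
  "commands": [-14,6,0,0,0,-14,6,0,0,0,0,0,-47,0.2,0,-2,-5,-47,0,0,0,0,0,0,0]
}}

```text
clock: 13.28
tool_pos: [0.5838, -0.3147, 0.2922]
orientation: [18.3, 88.6, 106.1]
force: [0.1, 0.2, -3.8]
opening: 0.0237
```

```bash
python3 st.py
python3 - <<'E'
from h import *
s=snap('side','side6'); t=snap('top','top6')
a=cv2.resize(s['frame'][140:240,280:400],(480,400),interpolation=cv2.INTER_CUBIC); b=cv2.resize(t['frame'][165:265,345:445],(320,400),interpolation=cv2.INTER_CUBIC)
cv2.imwrite('pics/z6.png',np.hstack([a,b]))
E
```

```text
t 13.275 psi 87.81 face mm [ 97.  -58.9  26.6] F face [ 0.1  0.2 -0.2] M [0.01 0.14 0.01]
```

View pics/z6.png

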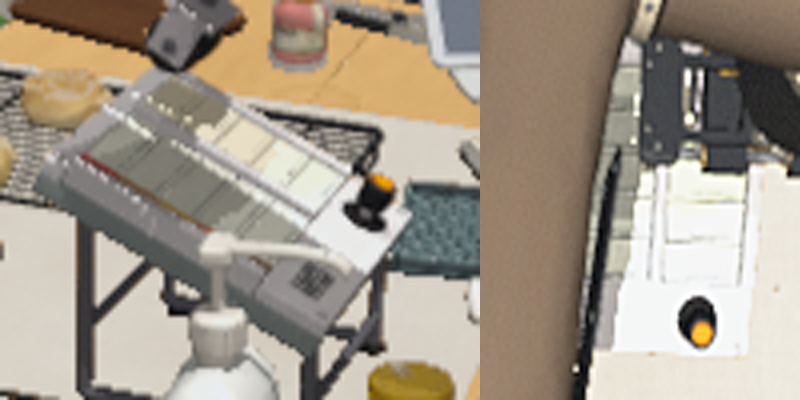

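Call:
{"op": "arm_command", "data": {
  "commands": [11,-6,3,-0.2,0,11,-5,0,0,0,2,-1,0,0,0,0,0,0,0,0]
}}

```text
clock: 13.88
tool_pos: [0.5968, -0.3073, 0.2683]
orientation: [15.7, 88.7, 104.0]
force: [-0.6, -1.8, -1.4]
opening: 0.0238
```

```bash
python3 st.py
```

```text
t 13.875 psi 88.28 face mm [ 99.4 -50.9  -0.4] F face [ 0.5 -1.8  2.3] M [-0.93  0.52 -0.11]
```

Call:
{"op": "arm_command", "data": {
  "commands": [-10,4,-1,0.5,0,0,0,-4.5,0,0,0,0,0,0,0]
}}

```text
clock: 14.25
tool_pos: [0.5925, -0.3122, 0.2784]
orientation: [14.7, 88.6, 102.5]
force: [-1.3, -0.3, -3.7]
opening: 0.0238
```

```bash
python3 st.py
```

```text
t 14.25 psi 87.77 face mm [ 99.5 -56.   10.5] F face [-1.2 -0.4  0.5] M [-0.12  0.05  0.06]
```

Call:
{"op": "arm_command", "data": {
  "commands": [7,-3.5,0,0.1,0,2.5,-1,0,0,0,2,-1,0,0,0,0,0,0,0,0]
}}

```text
clock: 14.75
tool_pos: [0.5978, -0.3121, 0.2684]
orientation: [14.8, 88.7, 102.5]
force: [-3.4, 2.9, 5.3]
opening: 0.024
```

```bash
python3 st.py
```

```text
t 14.75 psi 87.7 face mm [100.5 -55.7  -0.7] F face [0.3 2.8 9.6] M [1.12 1.36 0.11]
```

Call:
{"op": "arm_command", "data": {
  "commands": [2,-1,0,0,0,4.6,8.9,0,0,0,4.6,8.9,0,0,0]
}}

```text
clock: 15.12
tool_pos: [0.5814, -0.3113, 0.2615]
orientation: [5.7, 88.8, 93.5]
force: [-2.7, 1.7, 2.2]
opening: 0.0238
```

```bash
python3 st.py
```

```text
t 15.125 psi 87.81 face mm [ 82.7 -55.6  -0.7] F face [-0.2  1.6  6.5] M [0.58 0.81 0.04]
```

Call:
{"op": "arm_command", "data": {
  "commands": [2.5,-1,0,0,0,2,-1,0,0,0,5.2,8.7,0,0,0,5.2,8.7,0,0,0]
}}

```text
clock: 15.62
tool_pos: [0.5657, -0.3108, 0.2519]
orientation: [-11.9, 89.0, 76.0]
force: [-4.2, 3.5, 8.2]
opening: 0.0238
```

```bash
python3 st.py
```

```text
t 15.625 psi 87.93 face mm [ 64.5 -55.7  -3.4] F face [ 0.7  3.3 12.7] M [1.34 1.38 0.11]
```

Call:
{"op": "arm_command", "data": {
  "commands": [5.1,9,0,0,0,5.1,9,0,0,0,5.1,9,0,0,0]
}}

```text
clock: 16.0
tool_pos: [0.5389, -0.31, 0.2409]
orientation: [-34.2, 89.0, 53.8]
force: [-3.3, 3.3, 7.0]
opening: 0.0241
```

```bash
python3 st.py
```

```text
t 16.0 psi 88.03 face mm [ 35.5 -56.   -3.2] F face [ 1.   3.2 11.2] M [1.28 1.37 0.15]
```

Call:
{"op": "arm_command", "data": {
  "commands": [5.3,9,0,0,0,5.3,9,0,0,0,5.3,9,0,0,0]
}}

```text
clock: 16.38
tool_pos: [0.5123, -0.3091, 0.2288]
orientation: [-53.7, 88.9, 34.4]
force: [-4.6, 4.6, 7.0]
opening: 0.0241
```

```bash
python3 st.py
```

```text
t 16.375 psi 88.14 face mm [  6.2 -56.3  -3.9] F face [-0.2  4.4 11.7] M [1.29 1.41 0.14]
```

Call:
{"op": "arm_command", "data": {
  "commands": [5.3,9,0,0,0,5.3,9,0,0,0,5.3,9,0,0,0]
}}

```text
clock: 16.75
tool_pos: [0.4854, -0.3084, 0.2165]
orientation: [-66.9, 88.7, 21.4]
force: [-3.2, 3.7, 8.6]
opening: 0.0239
```

```bash
python3 st.py
```

```text
t 16.75 psi 88.24 face mm [-23.3 -56.7  -4.7] F face [ 1.6  3.5 12.6] M [1.33 1.41 0.12]
```

Call:
{"op": "arm_command", "data": {
  "commands": [4.8,7.5,0,0,0,4.6,7,0,0,0,0.7,0,0,0,0]
}}

```text
clock: 17.12
tool_pos: [0.4693, -0.3079, 0.2094]
orientation: [-72.1, 88.6, 16.2]
force: [-4.9, 3.5, 7.9]
opening: 0.0239
```

```bash
python3 st.py
```

```text
t 17.125 psi 88.31 face mm [-41.  -56.9  -5. ] F face [-0.1  3.3 12.7] M [1.67 1.87 0.18]
```

Call:
{"op": "arm_command", "data": {
  "commands": [-14,5,0,0,0,-25,5,0,0,0,-40,0,0,0,0,-50,-10,0,0,0,0,0,0,0,0]
}}

```text
clock: 17.75
tool_pos: [0.4648, -0.3089, 0.3427]
orientation: [-71.3, 88.6, 16.9]
force: [-0.4, 0.0, -4.7]
opening: 0.0236
```

Run:
```python
from h import *
p,psi,o=tool(); print(p,psi)
plan([np.array(w) for w in([.53,-.2,.38],[.56,.0,.39],[.56,.2,.36],[.5511,.2594,.25])],270-psi,0,step=48)
```

```text
[ 0.46478341 -0.30886639  0.34266795] 88.25273936585056
269.9999999999999
-13.5, -22.4, 40.2, -10.7, 0, -13.5, -29.5, 35.3, -10.7, 0, -10.2, -26.9, 22.1, -10.7, 0, -2.4, -30.1, 37.3, -10.7, 0, -2.4, -36.5, 31.1, -10.7, 0
-2.4, -41.6, 23.8, -10.7, 0, -2.4, -45.3, 15.6, -10.7, 0, -0.5, -10.4, 1.5, -10.7, 0, 7.1, -47.2, 5.1, -10.7, 0, 7.1, -47.3, -3.8, -10.7, 0
7.1, -45.8, -12.5, -10.7, 0, 7.1, -42.7, -20.8, -10.7, 0, 1.5, -8.1, -6, -10.7, 0, 42.1, -17.9, -14.4, -10.7, 0, 42.1, -14.9, -17.5, -10.7, 0
25.7, -7, -12.2, -10.7, 0, -0, 0, 0, -10.5, 0
```

Call:
{"op": "arm_command", "data": {
  "commands": [-13,-22,40,-10.7,0,-13,-29,35,-10.7,0,-10,-27,22,-10.7,0,-2,-30,37,-10.7,0,-2,-36,31,-10.7,0]
}}

```text
clock: 18.38
tool_pos: [0.5406, -0.1028, 0.3821]
orientation: [-112.7, 88.8, 29.5]
force: [1.0, 0.2, -3.2]
opening: 0.0236
```

Call:
{"op": "arm_command", "data": {
  "commands": [-2,-42,24,-10.7,0,-2,-45,16,-10.7,0,0,-10,2,-10.7,0,5,-47,5,-10.7,0,3,-47,-4,-10.7,0]
}}

```text
clock: 19.0
tool_pos: [0.5519, 0.1041, 0.3753]
orientation: [-154.7, 89.1, 41.2]
force: [0.3, 0.2, -2.9]
opening: 0.0236
```

Run:
```python
from h import *
p,psi,o=tool(); print(p,psi)
s=snap('side','side7'); t=snap('top','top7')
a=cv2.resize(s['frame'][140:240,290:390],(400,400),interpolation=cv2.INTER_CUBIC); b=cv2.resize(t['frame'][165:265,345:445],(400,400),interpolation=cv2.INTER_CUBIC)
cv2.imwrite('pics/z7.png',np.hstack([a,b]))
plan([np.array(w) for w in([.56,.2,.37],[.5511,.2594,.27])],270-psi%360,0,step=45)
```

```text
[0.55188383 0.10411446 0.37528362] -164.1113101439628
-89.84814832287191
2.1, -42, -16.1, -10.7, 0, 2.1, -38.2, -23.6, -10.7, 0, 0.2, -2.8, -2.6, -10.7, 0, 38.6, -17.8, -14.8, -10.7, 0, 38.6, -14.8, -17.8, -10.7, 0
22.8, -6.6, -12, -10.7, 0, -0, 0, 0, -9.9, 0
```

View pics/z7.png

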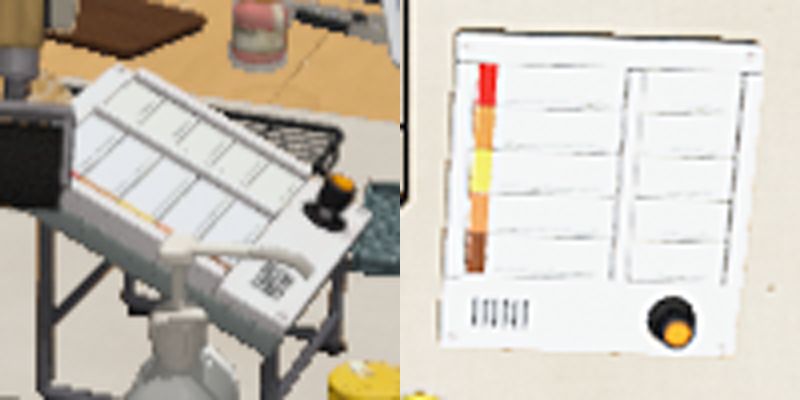

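The strips look even in both columns, with the bar shadows now falling along the columns. On to the holster.

Call:
{"op": "arm_command", "data": {
  "commands": [2,-42,-16,-10.7,0,2,-38,-24,-10.7,0,0,-3,-3,-10.7,0,20,-18,-15,-10.7,0,20,-15,-18,-10.7,0]
}}

```text
clock: 19.73
tool_pos: [0.5533, 0.2497, 0.3277]
orientation: [161.8, 89.2, 51.4]
force: [0.1, 0.1, -3.8]
opening: 0.0239
```

Call:
{"op": "arm_command", "data": {
  "commands": [20,-5,-5,-10.7,0,0,0,0,-9.5,0,0,0,0,0,0]
}}

```text
clock: 20.1
tool_pos: [0.5485, 0.2566, 0.3019]
orientation: [162.2, 89.5, 72.3]
force: [0.2, -0.0, -3.9]
opening: 0.0238
```

Run:
```python
from h import *
p,psi,o=tool(); print(p,psi,o['joint_pos'].round(1)); print(R.from_euler('xyz',o['orientation'],degrees=True).as_matrix().round(3))
a=np.array([.4888,.2594,.110]); n=np.array([np.sin(.5),0,np.cos(.5)])
plan([a+n*.14],-90-psi,0,step=40)
```

```text
[0.54851387 0.25662954 0.30188638] -89.86574029403037 [ 43.4  11.6  -1.7  -0.2 -76.2  46.8]
[[ 0.002  1.     0.002]
 [ 0.008  0.002 -1.   ]
 [-1.     0.002 -0.008]]
-90.0
39.7, 4.3, -1.6, 0.1, 0, 29.3, 3.1, -1.2, -0, 0
```

Call:
{"op": "arm_command", "data": {
  "commands": [38,6,-2,0,0,29,3,-1,0,0,0,0,0,0,0]
}}

```text
clock: 20.48
tool_pos: [0.5581, 0.2593, 0.2335]
orientation: [161.5, 89.5, 70.8]
force: [-1.0, -0.1, -2.9]
opening: 0.0237
```

Run:
```python
from h import *
p,psi,o=tool(); print(p,psi)
s=snap('side','side8'); t=snap('top','top8')
a=cv2.resize(s['frame'][250:370,250:370],(480,480),interpolation=cv2.INTER_CUBIC); b=cv2.resize(t['frame'][210:290,175:255],(480,480)[:2],interpolation=cv2.INTER_CUBIC)
cv2.imwrite('pics/z8.png',cv2.resize(np.hstack([a,b]),(800,400)))
a=np.array([.4888,.2594,.110]); n=np.array([np.sin(.5),0,np.cos(.5)]); x=np.array([np.cos(.5),0,-np.sin(.5)])
d=p-a; print('along',d@n,'x',d@x,'y',d[1])
```

```text
[0.55811233 0.25934893 0.2334957 ] -90.7102833489333
along 0.14160777395926422 x 0.0016202960804281702 y -5.106713205405011e-05
```

View pics/z8.png

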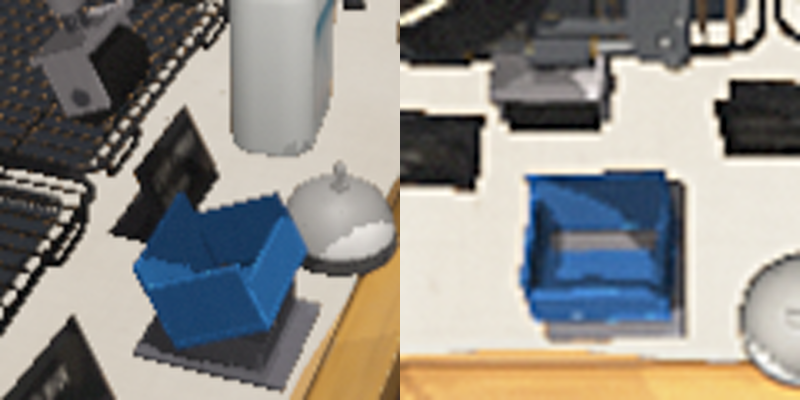

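Call:
{"op": "arm_command", "data": {
  "commands": [25,-12.5,0,-0.7,0,26,-14.4,0,0,0,22,-12,0,0,0,0,0,0,0,0]
}}

```text
clock: 21.08
tool_pos: [0.524, 0.2632, 0.1696]
orientation: [136.8, 88.6, 46.6]
force: [-0.5, -0.5, -3.1]
opening: 0.0239
```

```bash
cat > hs.py <<'E'
from h import *
p,psi,o=tool()
a=np.array([.4888,.2594,.110]); n=np.array([np.sin(.5),0,np.cos(.5)]); x=np.array([np.cos(.5),0,-np.sin(.5)])
d=(p-a)*1e3; print('along',d@n,'x',d@x,'y',d[1],'psi',psi,'F',(o['force']+[0,0,3.7]).round(1),o['moment'].round(2),o['clock'])
E
python3 hs.py
```

```text
along 69.19008748611023 x 2.3267956104347496 y 3.7922520769247403 psi -90.18049437039186 F [-0.5 -0.5  0.6] [-0.18  0.08 -0.01] 21.075
```

Call:
{"op": "arm_command", "data": {
  "commands": [0,0,3.5,0,0,13,-6.8,0,0,0,13,-6.8,0,0,0,0,0,0,0,0]
}}

```text
clock: 21.58
tool_pos: [0.5131, 0.2617, 0.1468]
orientation: [134.6, 88.1, 44.4]
force: [-1.5, -0.3, -2.1]
opening: 0.0241
```

```bash
python3 hs.py
```

```text
along 43.93915499741221 x 3.6686574213177088 y 2.3231597926303693 psi -90.24064388990563 F [-1.5 -0.3  1.6] [-0.2   0.78  0.02] 21.575
```

Call:
{"op": "arm_command", "data": {
  "commands": [-1.4,-2.6,1.5,0,0,0,0,0,0,0]
}}

```text
clock: 21.82
tool_pos: [0.5102, 0.2601, 0.1477]
orientation: [134.1, 88.1, 43.9]
force: [0.8, 0.3, -3.4]
opening: 0.0239
```

```bash
python3 hs.py
python3 - <<'E'
from h import *
s=snap('side','side9')
cv2.imwrite('pics/z9.png',cv2.resize(s['frame'][250:350,260:360],(600,600),interpolation=cv2.INTER_CUBIC))
E
```

```text
along 43.30577414366778 x 0.7040960241537761 y 0.6517339268091726 psi -90.22633962809276 F [0.8 0.3 0.3] [-0.22  0.19 -0.07] 21.825
```

View pics/z9.png

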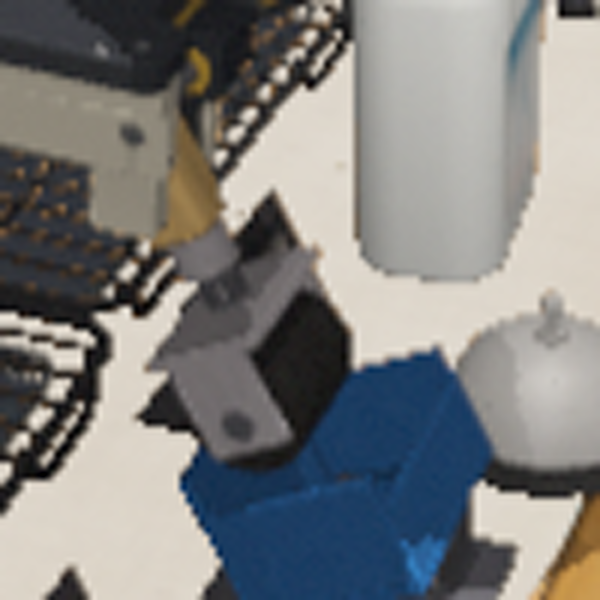

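Call:
{"op": "arm_command", "data": {
  "commands": [8.8,-4,0.5,0,0,4.4,-2.4,0,0,0,0,0,0,0,0]
}}

```text
clock: 22.25
tool_pos: [0.503, 0.26, 0.1329]
orientation: [135.9, 88.2, 45.7]
force: [-1.3, -0.7, -3.6]
opening: 0.024
```

```bash
python3 hs.py
```

```text
along 26.9236074823016 x 1.4425734926680518 y 0.5841882210977367 psi -90.25074725045462 F [-1.3 -0.7  0.1] [0.06 0.74 0.  ] 22.25
```

Call:
{"op": "arm_command", "data": {
  "commands": [6.5,-5,0,0,0,6.5,-4,0,0,0,0,0,0,0,0]
}}

```text
clock: 22.62
tool_pos: [0.4941, 0.2601, 0.1187]
orientation: [134.6, 88.2, 44.4]
force: [0.3, -0.5, -4.2]
opening: 0.024
```

```bash
python3 hs.py
```

```text
along 10.135645198079956 x 0.49559498719165307 y 0.7327984522259579 psi -90.24714361750304 F [ 0.3 -0.5 -0.5] [-0.22  0.14 -0.04] 22.625
```

Call:
{"op": "arm_command", "data": {
  "commands": [5.5,-3,0,0,0,2.2,-1.2,0,0,0,0,0,0,0,0]
}}

```text
clock: 23.0
tool_pos: [0.49, 0.2606, 0.1106]
orientation: [134.4, 88.1, 44.2]
force: [-0.3, 0.9, -3.8]
opening: 0.0236
```

```bash
python3 hs.py
```

```text
along 1.0899642352268863 x 0.8124842126610141 y 1.1532517286191313 psi -90.23156615035516 F [-0.3  0.9 -0.1] [-0.14  0.33 -0.02] 23.0
```

Call:
{"op": "arm_command", "data": {
  "commands": [0,0,0,0,30,0,0,0,0,60,0,0,0,0,80,0,0,0,0,80,-25,0,0,0,80]
}}

```text
clock: 23.62
tool_pos: [0.4902, 0.2602, 0.1362]
orientation: [133.2, 88.1, 42.9]
force: [1.0, -0.5, 0.2]
opening: 0.0611
```

Call:
{"op": "arm_command", "data": {
  "commands": [-50,0,0,0,80,-60,0,0,0,80,-60,0,0,0,80,-40,0,40,0,80,0,0,55,0,60]
}}

```text
clock: 24.25
tool_pos: [0.4853, 0.1605, 0.3527]
orientation: [129.8, 88.0, 39.8]
force: [0.7, 0.3, -0.6]
opening: 0.0645
```

Run:
```python
from h import *
p,psi,o=tool(); print(p,psi,o['joint_pos'].round(1))
s=snap('side','side10'); a0=load('side0')['frame']
print('diff vs start near holster', cv2.absdiff(s['frame'],a0)[275:360,280:345].mean())
a=s['frame'][270:370,270:370]; b=a0[270:370,270:370]
cv2.imwrite('pics/z10.png',cv2.resize(np.hstack([b,a]),(800,400),interpolation=cv2.INTER_CUBIC))
c,F=face(); k=c+F@[-.084,-.0562,.021]; print('knob grip',k)
plan([np.array(w) for w in([.55,.0,.34],[.5,-.2,.33],k+[0,0,.12])],-92.4-180-psi+180,40,step=55)
```

```text
[0.48530994 0.16048323 0.35265164] -89.97361564004756 [ 40.4   0.2  -8.5   0.  -79.3  49.7]
diff vs start near holster 13.870588235294118
knob grip [ 0.47267472 -0.30736837  0.13363114]
-92.50491268593609
3.8, 21.6, 50.4, 2.4, 40, 3.8, 23.7, 49.5, -0, 40, 3.8, 23.7, 49.5, -0, 40, 0.3, 1.8, 3.8, -0, 40, 2.7, -11, 53.8, -0, 40
2.7, -11, 53.8, -0, 40, 2.7, -11, 53.8, -0, 40, 2, -8.3, 40.5, -0, 40, 31.2, -9.2, 44.3, -0, 40, 31.2, -9.2, 44.3, -0, 40
13.9, -4.1, 19.8, -0, 40
```

View pics/z10.png

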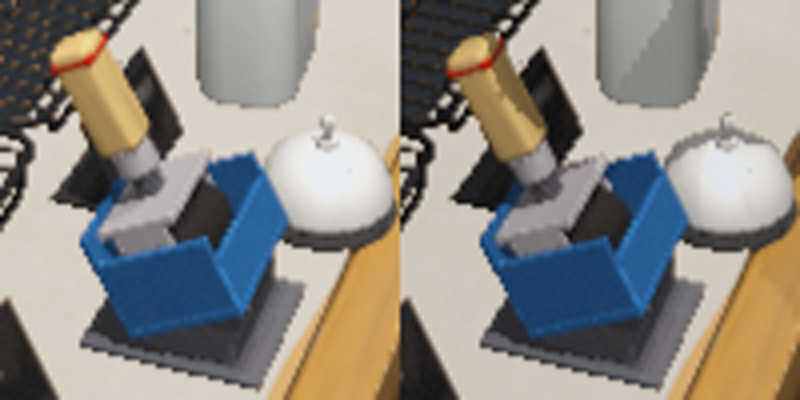

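Start (left) and now (right): the roller sits in its holster just as before, with handle lean and hood unchanged. Next, the knob.

Call:
{"op": "arm_command", "data": {
  "commands": [4,22,50,2.4,60,4,23,49,0,60,4,23,49,0,60,3,-9,56,0,60,3,-11,54,0,60]
}}

```text
clock: 24.92
tool_pos: [0.5247, -0.1092, 0.3294]
orientation: [131.8, 87.9, 39.5]
force: [1.6, 0.1, 0.7]
opening: 0.0523
```

Call:
{"op": "arm_command", "data": {
  "commands": [3,-11,54,0,60,3,-11,54,0,60,3,-8,40,0,60,25,-9,35,0,60,0,0,0,0,60]
}}

```text
clock: 25.55
tool_pos: [0.4753, -0.2987, 0.2884]
orientation: [132.0, 88.0, 39.4]
force: [0.5, -0.1, 0.3]
opening: 0.0527
```

Run:
```python
from h import *
p,psi,o=tool(); print(p,psi,o['clock']); print(R.from_euler('xyz',o['orientation'],degrees=True).as_matrix().round(3))
plan([np.array(w) for w in([.473,-.3065,.25],[.473,-.3065,.19])],-92.4-psi,60,step=50)
```

```text
[ 0.47528897 -0.29871695  0.28835781] -92.58238655114319 25.55
[[ 0.028  0.999 -0.045]
 [ 0.023 -0.046 -0.999]
 [-0.999  0.026 -0.024]]
-92.4
38.4, -1.9, 7.9, -0.2, 60, 50, 0, 0, -0, 60, 10, 0, 0, -0, 60
```

Call:
{"op": "arm_command", "data": {
  "commands": [30,-2,6,0,60,30,0,0,0,60,30,0,0,0,60,0,0,0,0,60]
}}

```text
clock: 26.05
tool_pos: [0.4773, -0.3026, 0.1988]
orientation: [125.7, 87.8, 33.1]
force: [-0.3, 0.7, 1.1]
opening: 0.0526
```

Run:
```python
from h import *
p,psi,o=tool(); print(p,psi,o['clock'])
plan([np.array([.473,-.3065,.16]),np.array([.473,-.3065,.1235])],-92.4-psi,60,step=20)
```

```text
[ 0.47728926 -0.30257006  0.19878216] -92.58326938684723 26.05
-92.4
19.8, -2.1, 2.1, -0.2, 60, 19, -2, 2, -0, 60, 20, 0, 0, -0, 60, 16.5, 0, 0, -0, 60
```

Call:
{"op": "arm_command", "data": {
  "commands": [20,-3,3,0,60,19,-3,3,0,60,20,-0.5,0,0,60,14,-0.5,0,0,60,0,0,0,0,60]
}}

```text
clock: 26.68
tool_pos: [0.4786, -0.3075, 0.1328]
orientation: [111.9, 87.4, 19.5]
force: [-0.3, -0.2, 0.8]
opening: 0.052
```

Run:
```python
from h import *
p,psi,o=tool(); print(p,psi,o['clock'],o['force'])
```

```text
[ 0.47862768 -0.30754812  0.13282979] -92.33551582624975 26.675 [-0.25209775 -0.19678863  0.83694307]
```

Call:
{"op": "arm_command", "data": {
  "commands": [7,-4,0,0,60,0,0,0,0,0,0,0,0,0,0,0,0,0,0,0,0,0,0,0,0]
}}

```text
clock: 27.3
tool_pos: [0.4761, -0.3052, 0.1277]
orientation: [113.1, 87.2, 20.8]
force: [0.8, 8.4, 1.2]
opening: 0.0247
```

Run:
```python
from h import *
p,psi,o=tool(); print(p,psi,o['clock'],o['force'],o['opening'])
```

```text
[ 0.47611273 -0.30515917  0.12773403] -92.34687497912014 27.3 [0.7501425  8.41212301 1.18832524] 0.024727504834087567
```

Call:
{"op": "arm_command", "data": {
  "commands": [-4.6,-2,-1,0,0,-4.6,-2,0,0,0,-4.6,-2,0,0,0,-2,-1,0,0,0,0,0,0,0,0]
}}

```text
clock: 27.92
tool_pos: [0.471, -0.3048, 0.1395]
orientation: [111.6, 87.0, 19.1]
force: [-0.3, 1.1, 3.6]
opening: 0.0245
```

```bash
cat > kn.py <<'E'
from h import *
import sys
p,psi,o=tool(); c,F=face(); d=F.T@(p-[.4761,-.3052,.1277]); print('disp face mm',(d*1e3).round(1),'F face',(F.T@o['force']).round(1),o['opening'],o['clock'])
s=snap('side','k'+str(o['clock']))
h=cv2.cvtColor(s['frame'],cv2.COLOR_BGR2HSV); m=cv2.inRange(h,(10,150,150),(28,255,255)); q=m[165:200,360:390]; yy,xx=np.nonzero(q); print('orange side',len(xx), xx.mean()+360 if len(xx) else 0, yy.mean()+165 if len(xx) else 0)
f=s['frame']; print('strip brightness', f[165:195,310:340].mean((0,1)), load('side0')['frame'][165:195,310:340].mean((0,1)))
E
python3 kn.py
```

```text
disp face mm [-0.1  0.2 12.9] F face [1.1 1.1 3.5] 0.02449734638605893 27.925
orange side 0 0 0
strip brightness [166.77444444 176.36333333 179.44777778] [216.22666667 220.52555556 221.31444444]
```

Call:
{"op": "arm_command", "data": {
  "commands": [-3,-1.2,0,0,0,0,0,0,0,0]
}}

```text
clock: 28.22
tool_pos: [0.4708, -0.3047, 0.1399]
orientation: [111.8, 86.9, 19.3]
force: [-0.3, -0.3, 3.9]
opening: 0.0249
```

```bash
python3 kn.py
```

```text
disp face mm [-0.1  0.3 13.3] F face [ 1.3 -0.3  3.7] 0.02494026867699823 28.225
orange side 2 385.0 166.5
strip brightness [167.18111111 176.71444444 179.78666667] [216.22666667 220.52555556 221.31444444]
```

Call:
{"op": "arm_command", "data": {
  "commands": [-4,-1.6,0,0,0]
}}

```text
clock: 28.4
tool_pos: [0.4699, -0.3046, 0.1416]
orientation: [112.2, 86.8, 19.6]
force: [16.1, -11.1, -37.8]
opening: 0.0252
```

```bash
python3 kn.py
```

```text
disp face mm [-0.3  0.4 15.2] F face [  0.5 -10.5 -41.2] 0.025203647548112107 28.4
orange side 2 379.0 181.5
strip brightness [167.38888889 176.81555556 179.85666667] [216.22666667 220.52555556 221.31444444]
```

Call:
{"op": "arm_command", "data": {
  "commands": [0,0,0,0,0,4.6,2,0,0,0,4.6,2,0,0,0,2.5,1,0,0,0,0,0,0,0,0]
}}

```text
clock: 29.08
tool_pos: [0.4744, -0.3048, 0.131]
orientation: [112.2, 86.8, 19.6]
force: [-0.0, -1.3, -3.0]
opening: 0.0245
```

```bash
python3 kn.py
```

```text
disp face mm [-0.3  0.3  3.8] F face [-1.2 -1.3 -2.8] 0.024536652251589006 29.075
orange side 0 0 0
strip brightness [166.90777778 176.54333333 179.69555556] [216.22666667 220.52555556 221.31444444]
```

Call:
{"op": "arm_command", "data": {
  "commands": [2.3,1,0,0,0,1.5,0.6,0,0,0]
}}

```text
clock: 29.38
tool_pos: [0.4748, -0.305, 0.1301]
orientation: [112.2, 87.0, 19.7]
force: [-9.6, 4.7, 17.6]
opening: 0.0247
```

```bash
python3 kn.py
```

```text
disp face mm [-0.3  0.2  2.7] F face [-2.2  4.3 20. ] 0.024740636456599453 29.375
orange side 1 383.0 170.0
strip brightness [166.54777778 176.29111111 179.47333333] [216.22666667 220.52555556 221.31444444]
```

Call:
{"op": "arm_command", "data": {
  "commands": [1.5,0.6,0,0,0]
}}

```text
clock: 29.55
tool_pos: [0.4747, -0.3049, 0.1301]
orientation: [112.1, 87.0, 19.6]
force: [-6.7, 3.2, 14.8]
opening: 0.0247
```

```bash
python3 kn.py
```

```text
disp face mm [-0.3  0.2  2.8] F face [-0.5  2.9 16.3] 0.024713311199536056 29.55
orange side 0 0 0
strip brightness [166.48111111 176.21777778 179.44666667] [216.22666667 220.52555556 221.31444444]
```

Call:
{"op": "arm_command", "data": {
  "commands": [0,0,0,0,30,0,0,0,0,60,0,0,0,0,70,-15,0,0,0,70,-40,0,0,0,70]
}}

```text
clock: 30.22
tool_pos: [0.471, -0.305, 0.1842]
orientation: [116.1, 87.2, 23.6]
force: [0.7, -0.7, 0.1]
opening: 0.059
```

Call:
{"op": "arm_command", "data": {
  "commands": [-60,0,0,0,70,-50,0,-50,0,70,0,0,-60,0,70,0,0,-60,0,70,0,0,0,0,70]
}}

```text
clock: 30.85
tool_pos: [0.4756, -0.1404, 0.3038]
orientation: [110.3, 86.6, 17.8]
force: [1.1, -0.8, 0.1]
opening: 0.0611
```

Run:
```python
from h import *
p,psi,o=tool(); print(p,o['clock'],o['force'].round(1))
T,S=snap('top','topF'),snap('side','sideF'); t0,s0=load('top0'),load('side0')
def orange(f,b,lo=120):
    x0,y0,x1,y1=b; h=cv2.cvtColor(f[y0:y1,x0:x1],cv2.COLOR_BGR2HSV); m=cv2.inRange(h,(10,150,lo),(28,255,255)); yy,xx=np.nonzero(m); return (xx.mean()+x0,yy.mean()+y0,len(xx)) if len(xx) else None
for a,b,bx in((t0,T,(405,235,428,256)),(s0,S,(362,172,388,198))): print(orange(a['frame'],bx),orange(b['frame'],bx))
# shifts of things via template matching start vs now (same image region)
def shift(a,b,box,m=8):
    x0,y0,x1,y1=box; r=cv2.matchTemplate(b['frame'][y0-m:y1+m,x0-m:x1+m],a['frame'][y0:y1,x0:x1],cv2.TM_CCOEFF_NORMED); _,v,_,l=cv2.minMaxLoc(r); return l[0]-m,l[1]-m,round(v,3)
for n,bx in dict(bell=(240,258,272,290),bottle=(276,228,316,262),jar=(338,262,362,286),standA=(158,230,192,248),standB=(238,224,270,244),reader=(436,264,464,292),holster=(196,230,236,280),face=(352,170,438,255)).items(): print('top',n,shift(t0,T,bx))
for n,bx in dict(bell=(335,298,370,332),bottle=(318,205,350,296),holster=(288,276,345,362),jar=(368,230,396,268),knob=(364,178,386,200)).items(): print('side',n,shift(s0,S,bx))
for i in(t0,load('top7'),T): print(cv2.cvtColor(i['frame'],cv2.COLOR_BGR2GRAY)[180:240,372:388].mean(1).round(0).astype(int)[::2].tolist())
for i in(t0,load('top7'),T): print(cv2.cvtColor(i['frame'],cv2.COLOR_BGR2GRAY)[180:240,408:424].mean(1).round(0).astype(int)[::2].tolist())
```

```text
[ 0.47555766 -0.14039861  0.30375645] 30.85 [ 1.1 -0.8  0.1]
(np.float64(413.969696969697), np.float64(248.1818181818182), 33) (np.float64(413.969696969697), np.float64(248.1818181818182), 33)
(np.float64(375.14285714285717), np.float64(185.35714285714286), 14) (np.float64(375.14285714285717), np.float64(185.35714285714286), 14)
top bell (8, -4, 0.125)
top bottle (8, 3, 0.204)
top jar (0, 3, 0.576)
top standA (0, 0, 0.999)
top standB (-8, -7, 0.373)
top reader (0, 0, 0.564)
top holster (-1, 0, 0.803)
top face (0, 0, 0.362)
side bell (0, 0, 0.993)
side bottle (0, 0, 0.944)
side holster (0, 0, 0.978)
side jar (0, 0, 0.85)
side knob (0, 0, 0.983)
[242, 250, 246, 246, 246, 241, 212, 246, 246, 246, 244, 240, 249, 246, 246, 246, 235, 240, 246, 246, 246, 242, 214, 246, 246, 246, 244, 241, 246, 246]
[242, 249, 246, 246, 246, 239, 226, 246, 246, 246, 244, 241, 246, 246, 246, 245, 233, 249, 246, 246, 246, 236, 232, 246, 246, 246, 242, 222, 246, 246]
[242, 249, 246, 246, 242, 224, 183, 220, 217, 218, 209, 213, 224, 128, 149, 91, 116, 112, 101, 105, 117, 120, 119, 119, 119, 118, 97, 95, 98, 116]
[247, 219, 247, 246, 246, 246, 237, 246, 246, 246, 246, 245, 220, 246, 246, 246, 244, 241, 249, 246, 246, 246, 233, 246, 246, 246, 246, 240, 242, 251]
[247, 213, 246, 246, 246, 245, 238, 249, 246, 246, 246, 242, 220, 246, 246, 246, 245, 239, 246, 246, 246, 245, 238, 249, 246, 246, 246, 232, 247, 250]
[247, 214, 247, 246, 246, 246, 238, 247, 241, 239, 239, 233, 210, 240, 241, 240, 243, 239, 246, 246, 246, 246, 232, 238, 232, 229, 227, 214, 230, 233]
```

Call:
{"op": "arm_command", "data": {
  "commands": [-50,-30,-50,0,70,-50,-30,-60,0,70,-30,0,-60,0,70,0,0,-60,0,70,0,0,0,0,70]
}}

```text
clock: 31.58
tool_pos: [0.4326, 0.0594, 0.4149]
orientation: [111.9, 86.8, 18.4]
force: [0.3, -0.5, -0.6]
opening: 0.0613
```

Run:
```python
from h import *
S,s0=snap('side','sideG'),load('side0'); T,t0=snap('top','topG'),load('top0'); c,F=face()
print(tool()[0])
def flow(a,b,P):
    g=[cv2.cvtColor(i['frame'],cv2.COLOR_BGR2GRAY) for i in(a,b)]
    p=proj(a,P).astype(np.float32); q,st,e=cv2.calcOpticalFlowPyrLK(*g,p.reshape(-1,1,2),None,winSize=(13,13),maxLevel=1)
    return p,(q.reshape(-1,2)-p),st.ravel(),e.ravel()
P=[];N=[]
for col,ys in(('l',(.07,.039,.0)),('r',(-.04,-.06,-.08))):
    for i,x in enumerate((-57,-27,3,33,63,93)):   # seams
        for y in ys: P.append(c+F@[x/1e3,y,.002]); N.append((col,x,y))
P=np.array(P); n=F[:,2]*.004
for nm,a,b in(('side',s0,S),('top',t0,T)):
    p,d,st,e=flow(a,b,P); ex=proj(a,P-n)-proj(a,P)
    print(nm,'expected shift for 4 mm',ex[0].round(2))
    for k in range(0,len(N),3): print(N[k][:2],d[k:k+3].round(2).tolist(),e[k:k+3].round(0))
for s in(s0,S):
    h=cv2.cvtColor(s['frame'],cv2.COLOR_BGR2HSV)
    r=[]
    for x in(-42,-12,18,48,78):
        u=proj(s,c+F@np.array([x/1e3,.088,.002]))[0]; x0,y0=int(u[0]),int(u[1]); w=h[y0-8:y0+9,x0-5:x0+6]; r.append(int(((w[...,1]>90)&(w[...,2]>90)).sum()))
    print('tab px',r)
```

```text
[0.43259424 0.05679365 0.41505953]
side expected shift for 4 mm [-0.61  1.15]
('l', -57) [[-0.17000000178813934, -0.8999999761581421], [0.3799999952316284, -0.9399999976158142], [-0.36000001430511475, -0.05999999865889549]] [22. 18. 17.]
('l', -27) [[1.8700000047683716, -2.799999952316284], [2.3299999237060547, -2.299999952316284], [-0.4099999964237213, 0.6499999761581421]] [20. 13. 15.]
('l', 3) [[20.549999237060547, 7.099999904632568], [-0.10000000149011612, 0.5299999713897705], [-0.30000001192092896, 0.9800000190734863]] [27. 10. 15.]
('l', 33) [[0.46000000834465027, 0.25999999046325684], [0.28999999165534973, 0.41999998688697815], [-0.05999999865889549, 0.7900000214576721]] [11.  9. 14.]
('l', 63) [[0.09000000357627869, 0.30000001192092896], [-0.27000001072883606, 0.6499999761581421], [-0.20999999344348907, 0.7599999904632568]] [13. 10. 15.]
('l', 93) [[-0.029999999329447746, 0.1899999976158142], [-0.12999999523162842, 0.47999998927116394], [-0.47999998927116394, 0.38999998569488525]] [14. 13. 14.]
('r', -57) [[-0.14000000059604645, 0.03999999910593033], [-0.1599999964237213, 0.0
[... 1935 characters left out ...]
.20999999344348907]] [4. 8. 4.]
('r', 3) [[0.09000000357627869, -1.059999942779541], [5.03000020980835, 0.20000000298023224], [-0.14000000059604645, 0.029999999329447746]] [3. 8. 5.]
('r', 33) [[0.20999999344348907, -0.07999999821186066], [7.079999923706055, 0.1599999964237213], [-0.07999999821186066, -0.9399999976158142]] [4. 8. 5.]
('r', 63) [[0.15000000596046448, 0.12999999523162842], [3.7699999809265137, -0.12999999523162842], [-0.09000000357627869, -0.20000000298023224]] [3. 3. 5.]
('r', 93) [[0.05000000074505806, -0.019999999552965164], [1.9500000476837158, 0.029999999329447746], [-0.019999999552965164, 0.029999999329447746]] [1. 1. 2.]
tab px [8, 14, 20, 23, 16]
tab px [1, 4, 7, 6, 6]
```

All strips show a consistent downward shift, the knob is back at its start pixel, and the roller and bystanders haven't moved. Handing in.

```bash
python3 -c "
from h import *
print(close_job())"
```

```text
the job is handed in; nothing more can be done
None
```

The job is handed in, at about 32 s on the robot's clock. I rolled both columns, returned the roller to its holster, pulled the lamp knob out to its stop, and pushed it fully in again.

- **Rolling:** I rolled the left column upward and the right column downward, mostly at 11–13 N. It dipped to about 4.5 N near x = −50 on the left and 6.5 N near x = +83 on the right, so I pressed to 13 N before going on at the first and went on at about 12.7 N at the second. Every reading stayed below the 18 N spring stop.
- **Right column start:** on the first try I came down about 6 mm off, lightly touching what I took to be the centre bar (about 2 N). I lifted, re-centred and carried on.
- **Strips:** comparing side views before and after, the strip seams I could measure moved down together, and the visible left-hand tabs shrank on all five left strips. The shifts were under a pixel. Some seam readings were useless: the lower-left ones in the side view sit behind the pump bottle, and the top view was too weak to use. For the lowest strip in each column I am relying mainly on the roughly 13 N measured there.
- **Roller:** the image after release matches the parked starting pose.
- **Knob:** it stopped hard when pulled, with a brief peak of about 41 N of pulling force. It stopped again about 12.5 mm further in, under about 20 N. The orange spot is back at its starting pixel in both views. I did not confirm in an image that the lamp lit.
- **Bystanders:** the bell and bottle match their start in the side view, and one price stand does in the top view. The jar matched less cleanly (0.85, no shift), and the arm hid the other stand and the card reader, so those two are unconfirmed.

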